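# Switch the vacuum to the large waste bottle from over the splash screen

## Task

Switch the bench vacuum to the large waste bottle: take the hook rod from its rest, reach over the top of the splash screen with it, and push the valve's hand lever all the way over to the side of the large bottle. Touch the lever with the rod only, and keep the gripper itself from going down behind the screen. Then lay the rod back on its rest the way it lay, and do not knock the bottles or shift the screen or anything else on the bench.

Things in the scene. Friction and masses are not known exactly. Their poses are not given: they have to be found in the camera images.
- hook_grip (a point): Grip point of the hook rod (loose, 0.29 kg): black square grip, 20 x 20 mm, 150 mm long, reaching 65 mm to +x and 85 mm to -x of this point. From its front a steel rod of 8 mm diameter runs along +x and bends square down (-z) 155 mm from this point. x is along the grip towards the bend, z is up as it lies on its rest. It balances about 28 mm to +x of this point.
- hook_tip (a point): Lower end of the bent leg of the hook rod, 155 mm to +x of hook_grip and 109 mm below the grip's axis.
- rest_mid (a point): Where hook_grip lies when the rod is on its rest, 135 mm above the bench; x is where the rod's x then points. The rest (fixed, steel, on a base plate) has two uprights, 10 mm thick, at x = -65 and +45 mm of this point, free space between them. Their tops, 10 mm below this point, bear the grip between prongs that lean outwards: 25 mm apart at the bottom, 45 mm at the tips, 16 mm above this point.
- screen: Three-sided splash screen of clear plastic with aluminium edges, loose, 2.4 kg, 170 mm high. Origin at bench height under the middle of its front panel (6 mm thick, rails 12 mm, 430 mm wide along y). Side panels run back 190 mm along +x at y = +-215 mm. Open at the top and back. The valve and both bottles stand inside it.
- valve: Hand-lever vacuum valve bolted to the bench inside the screen, 75 to 90 mm behind the front panel: base plate 85 x 105 mm, aluminium body, black lever housing 70 mm high. Origin at bench height under the lever's pivot, which is 60 mm up, its pin along x. The bottles stand at its +y and -y sides.
- lever (a joint): Angle of the valve's hand lever in rad: 0 upright (both bottles shut off), +0.42 leaning fully to the valve's +y, -0.42 fully to its -y (stops at both ends). It turns with a friction of 0.06 N m and stays where it is left. It starts close to upright.
- lever_knob (a point): Centre of the black ball, 26 mm across, at the top of the lever: a 9 mm steel bar, ball centre 75 mm above the pivot (135 mm above the bench when upright).
- large_bottle: Large white waste bottle, 90 mm across, 172 mm high, fixed to the bench about 115 mm to one side of the valve. Origin at the centre of its underside. An 8 mm steel tube leaves its cap towards +x, up to 190 mm high, and goes down into the bench behind it.
- small_bottle: Small white waste bottle, 62 mm across, 120 mm high (its tube up to 138 mm), fixed on the other side of the valve. Origin at the centre of its underside.
- tube_rack: White rack with capped sample tubes, 75 x 190 mm, 101 mm high, loose, on the left. Origin at the centre of its underside. Leave it alone.
- thermometer: White room thermometer with grey display, 110 mm wide, 95 mm high, loose, standing on the bench. Origin at the centre of its underside. Leave it alone.
- pen_pot: White ceramic pot with pens, 80 mm across, 140 mm high with its pens, loose. Origin at the centre of its underside. Leave it alone.
Things that resemble listed ones, but are neither listed nor needed, are in the scene too. Leave any pink look-alike of the part that bears rest_mid alone.

How it is judged (in metres and radians):
On the way, in this order (a step that is already met when the one before it is completed fails the run):
1. the hook rod is lifted off its rest (distance between hook_grip and rest_mid above 0.08 m), for 0.2 s.
2. with the rod reaching over the screen, the lever is thrown fully to the large bottle's side (x of hook_tip in the frame of screen above 0 m and height (world z) of hook_grip above 0.17 m and ((value of joint lever above 0.35 rad and y of large_bottle in the frame of valve above 0 m) or (value of joint lever below -0.35 rad and y of large_bottle in the frame of valve below 0 m))), for 0.2 s.
At the end, for the whole second after the job is handed in: The lever leans at least 0.35 rad (of 0.42) to the side of the large bottle, and the hook rod lies still on its rest as it lay before: its grip point within 20 mm of the rest's middle, along the rest within 0.12 rad, bend to the rest's +x and leg hanging down. The robot has let go (((value of joint lever above 0.35 rad and y of large_bottle in the frame of valve above 0 m) or (value of joint lever below -0.35 rad and y of large_bottle in the frame of valve below 0 m)) and distance between hook_grip and rest_mid below 0.02 m and x of hook_tip in the frame of rest_mid above 0.1 m and z of hook_tip in the frame of rest_mid below -0.08 m and angle between the x axis of hook_grip and the x axis of rest_mid, either way round below 0.12 rad and linear speed of hook below 0.02 m/s); the robot touches nothing.
It fails at once if the robot touches the lever itself instead of using the rod (contact force between any of the fingers, the arm and lever above 0.5 N).
It fails at once if the gripper goes down behind the screen (its grasp point behind the front panel, between the side panels and below the top edge) (x of the grasp point in the frame of screen between 0 and 0.25 m and y of the grasp point in the frame of screen between -0.21 and 0.21 m and z of the grasp point in the frame of screen below 0.17 m).
It fails at once if the screen is shifted by more than 12 mm (distance of screen from where it was at the start of the episode above 0.012 m).
It fails at once if a waste bottle is knocked (more than 6 N) (contact force between any of large_bottle, small_bottle and anything else above 6 N).
It fails at once if the tube rack, thermometer or pen pot is shifted by more than 20 mm (distance of any of tube_rack, thermometer, pen_pot from where it was at the start of the episode above 0.02 m).
It also fails if it takes over 51 s, if anything falls off the work surface, if the arm or the gripper's body presses on something with over 40 N, if the wrist force passes 120 N, or if a joint passes its speed limit or range.

## Robot

A 6-joint arm with a two-finger parallel gripper is mounted at the origin on the work surface. World frame = base frame: x ahead of the robot, y to its left, z up, the work surface at z = 0. Lengths are in m, angles in degrees, forces in N, time in s.
With the tool pointing down it reaches from about 0.375 to 0.9 m from the base axis. Payload 3.1 kg.
Tool frame: the origin (TCP) lies on the centre line of the jaws, within the pads' length; the fingertips stand 25 mm ahead of it and the grasp point (between the pads) lies 6 mm ahead of it; z points along the fingers, y is the line along which they close (so a half turn about z gives the same grasp; the last joint's range is limited). The gripper opens to 87 mm and grips with 3 to 60 N. Pads are 19 mm wide; open, the fingers measure 117 mm over their backs; the gripper's body (75 mm by 190 mm) begins 51 mm behind the grasp point.
Start: joints at [60.418, 30.224, 82.088, -0, 67.689, -10.227], TCP at [0.207, 0.59, 0.216] pointing down, gripper open.
Joint ranges: [-176.69, 176.69], [-43.24, 126.21], [12.49, 139.97], [-82, 262], [0, 151.66], [-163.58, 163.58]. Speed limits (degrees/s): [159.86, 159.86, 180, 180, 180, 180].

## Interface

Orientations are given as a 3x3 rotation matrix whose columns are the frame's x, y, z axes.
In Python, from rig import * gives the robot as it stands.
- The arm moves only by the tool step_arm, never from a script. Its argument "steps" is a list of rows, each a list of 7 numbers: the shift along the tool's x, y, z normalised to -1 to 1, where 1 is 0.3 m, then the turn, a rotation vector about the tool's x, y, z normalised to -1 to 1, where 1 is 45 degrees, then the gripper's target within -1 to 1 (shut at 1, half-way at 0, fully open at -1). A call has 1 to 8 rows; each row is the pose to reach, as a shift and turn from the pose commanded when the call began, along the tool's axes at that moment; what a row does not reach only later rows make up. A row lasts 1/12 s, in which the tool goes at most 41.7 mm and 7.16 degrees, less where a joint would pass 70% of its speed; a pose out of reach is approached as far as the arm can. A call with a number of a shift or a turn outside -1 to 1 is refused whole. A call with a gripper value outside its range is refused whole. The fingers move at their own pace and stop on an object; the grip force is fixed at half the most. Time passes only in rows, so rows that repeat a pose let the fingers close. It gives the time, the measured TCP pose, the force, the opening and the grip force at its end, in the units of the state.
- read_state(): the state, without advancing time (a new reading comes with each control period).
- capture(name): name is "side" or "top"; returns a dict with "image" (400x640x3 uint8, red, green, blue), "vertical_fov" (degrees; the focal length in pixels is half the picture's height over the tangent of half this angle, whatever the lens; pixels are square), "cx", "cy" (the principal point, pixels), "k1" (the pictures are not rectified: a ray, as slopes to the right and down, at radius r is drawn at 1 + k1 r^2 times it, then the intrinsics apply), "world_from_camera" (4x4, takes a point from camera to world coordinates). Camera axes: x right, y down, z forward; pixel columns grow to the right and rows downward; lengths in m; the calibration is good to about 2 mm. A picture is of the moment at which its call begins. There is no depth.
- hand_in(): hands the job in; it is judged then, once.
The state is a dict: "time_s": time; "joint_positions": joint angles; "qvel": joint speeds; "tau": joint torques, N m; "position": TCP position; "tcp_rot": TCP orientation; "force": force on the tool from outside, world axes, zero at the start; "moment": the same for the moment, N m; "opening": opening from 0.0 (shut) to 1.0 (fully open); "grasp_force": force on a finger pad.
Only numpy, scipy, OpenCV 4.12 (cv2) and the standard library are available. Lean on these libraries where they do the work, as an engineer would, in place of code of your own. Each camera call takes 0.05 s, during which the arm holds its last target. There are 200 camera calls.

## Working session

There is one attempt and no reset: what is moved stays moved. The work goes in short steps, Python scripts to look and compute and a tool call to move; the robot and the scene stay as the last step left them, time stands still between calls to the robot, and variables do not carry over. Pictures are saved under pics/ and viewed, at most 10 in all, crops included, and the job is handed in when it is done.

Besides the shell and the picture viewer there is one more tool, called in YAML: its name, and indented under it one key for each argument. step_arm: Moves the arm, as the interface text tells. Scaled input: -1 to 1 covers 0.3 m each way for a shift and 45 degrees each way for a turn. Its arguments: {"type":"object","properties":{"steps":{"type":"array"}},"required":["steps"]}

```bash
mkdir -p pics
cat > h.py <<'E'
from rig import *
import numpy as np, cv2
def cap(n,f):
    c=capture(n); cv2.imwrite(f'pics/{f}.png',c['image'][:,:,::-1]); np.save(f'pics/{f}.npy',c,allow_pickle=True); return c
def load(f): return np.load(f'pics/{f}.npy',allow_pickle=True).item()
def K(c):
    f=200/np.tan(np.radians(c['vertical_fov'])/2); return f
def ray(c,u,v):
    f=K(c); d=np.array([(u-c['cx'])/f,(v-c['cy'])/f]); s=d.copy()
    for _ in range(30): s=d/(1+c['k1']*(s@s))
    T=c['world_from_camera']; return T[:3,3],T[:3,:3]@np.array([s[0],s[1],1])
def onz(c,u,v,z):
    o,d=ray(c,u,v); return o+d*(z-o[2])/d[2]
def tri(c1,p1,c2,p2):
    o1,d1=ray(c1,*p1);o2,d2=ray(c2,*p2)
    t=np.linalg.lstsq(np.c_[d1,-d2],o2-o1,rcond=None)[0]
    a=o1+t[0]*d1;b=o2+t[1]*d2; return (a+b)/2,np.linalg.norm(a-b)
def proj(c,P):
    T=c['world_from_camera']; q=T[:3,:3].T@(np.array(P)-T[:3,3]); s=q[:2]/q[2]; return s*(1+c['k1']*(s@s))*K(c)+[c['cx'],c['cy']]
E
python3 - <<'E'
from h import *
for n in('side','top'):
    c=cap(n,n); print(n,c['vertical_fov'],c['cx'],c['cy'],c['k1'],c['world_from_camera'].round(3).tolist())
s=read_state();print(s)
E
```

```text
side 42.486631119161345 322.0851683495255 205.51185128722676 -0.14570027748212802 [[0.922, -0.294, 0.252, 0.064], [-0.387, -0.667, 0.637, -1.14], [-0.019, -0.684, -0.729, 1.427], [0.0, 0.0, 0.0, 1.0]]
top 43.60009805495065 324.2995205228529 191.73076417128757 -0.1311997339560923 [[0.027, -0.989, 0.147, 0.324], [-1.0, -0.027, -0.002, 0.026], [0.006, -0.147, -0.989, 1.519], [0.0, 0.0, 0.0, 1.0]]
{'time_s': 0.1, 'joint_positions': array([ 6.04198176e+01,  3.02743752e+01,  8.21499080e+01,  6.04716256e-04,
        6.76895655e+01, -1.02273490e+01]), 'qvel': array([-2.55248951e-03, -1.64851068e-04, -2.01772441e-01, -2.00068864e-02,
       -6.75718930e-02,  4.15960139e-02]), 'tau': array([-1.20271388e-04, -4.40981948e+01, -1.77150089e+01,  6.34728069e-02,
        5.33345249e-02, -5.54081555e-05]), 'position': array([0.20674374, 0.58909396, 0.21525682]), 'tcp_rot': array([[-9.43494267e-01,  3.31387371e-01, -9.89373257e-04],
       [ 3.31388649e-01,  9.43492763e-01, -1.72323539e-03],
       [ 3.62408061e-04, -1.95372978e-03, -9.99998026e-01]]), 'force': array([0.42057566, 0.39652058, 0.26827024]), 'moment': array([-0.04073528,  0.00333133, -0.03536146]), 'grasp_force': 0.0, 'opening': 0.9991797132735044}
```

View pics/side.png

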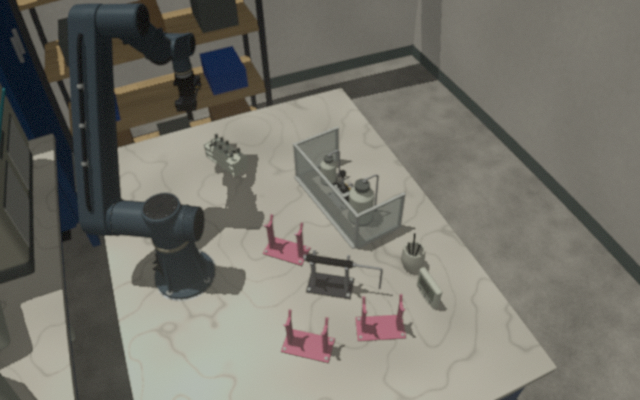

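View pics/top.png

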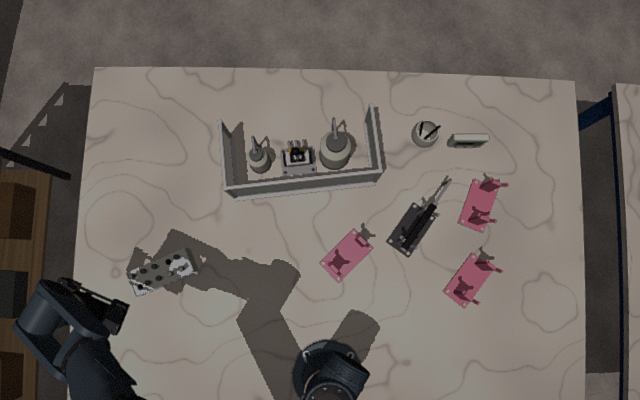

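The steel-grey rest carrying the rod is at top (415,228) / side (335,272). The three pink stands (347,253), (480,203) and (472,278) are empty decoys. The large bottle is at top (335,150), on the valve's right (-y), and the small one at (259,155). I'll enlarge both areas to confirm and pick pixels.

Run:
```python
from h import *
t=load('top')['image'][:,:,::-1];s=load('side')['image'][:,:,::-1]
def crop(im,u,v,w,h,k): 
    o=cv2.resize(im[v:v+h,u:u+w],None,fx=k,fy=k,interpolation=cv2.INTER_CUBIC)
    o=cv2.convertScaleAbs(o,alpha=1.5,beta=15)
    for i in range(0,w,10): cv2.line(o,(i*k,0),(i*k,4 if (u+i)%50 else 14),(0,0,255),1)
    for i in range(0,h,10): cv2.line(o,(0,i*k),(4 if (v+i)%50 else 14,i*k),(0,0,255),1)
    return o
A=crop(t,370,160,100,100,4);B=crop(s,290,235,100,75,4);
cv2.imwrite('pics/rod.png',np.hstack([A,np.vstack([B,np.zeros((100,400,3),np.uint8)])]))
A=crop(t,210,100,190,110,4);B=crop(s,280,120,140,40,4)
cv2.imwrite('pics/val.png',A)
cv2.imwrite('pics/vals.png',crop(s,280,120,130,130,4))
```

```text
(no output)
```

View pics/rod.png

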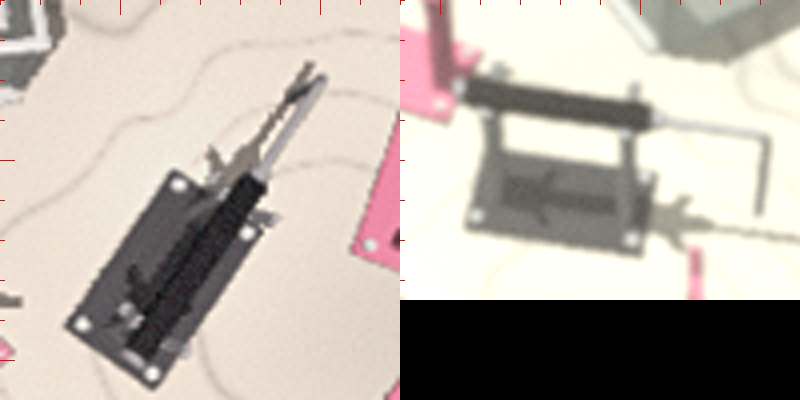

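View pics/val.png

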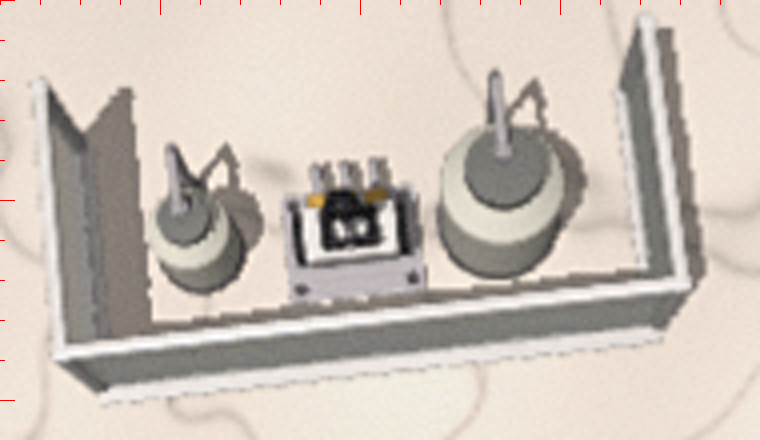

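View pics/vals.png

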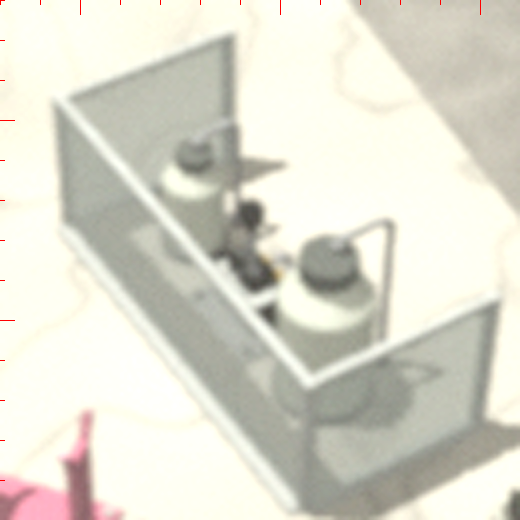

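The crop confirms it: the grey-black rest bears the black grip, with rear end at top (406,247), front at (434,205) and bend at (450,179). The knob is at top (295,151), side (342,173). The large bottle is on the right (-y).

Run:
```python
from h import *
t=load('top');s=load('side')
T=lambda x,y:(370+x/4,160+y/4); S=lambda x,y:(290+(x-400)/4,235+y/4)
V=lambda x,y:(210+x/4,100+y/4); W=lambda x,y:(280+x/4,120+y/4)
f=onz(t,*T(258,182),.145); r=onz(t,*T(141,350),.145); b=onz(t,*T(322,79),.135)
print('grip f,r',f,r,'len',np.linalg.norm(f-r),'bend',b)
d=f-r; print('yaw',np.degrees(np.arctan2(d[1],d[0])),np.degrees(np.arctan2(*(b-r)[1::-1])))
print('tri bend',tri(t,T(322,79),s,S(767,137)),'side tip ray z=.026',onz(s,*S(760,213),.026),'f',tri(t,T(258,182),s,S(650,112)))
print('base plate corners',[onz(t,*T(*p),.005)[:2].round(4).tolist() for p in [(178,184),(247,232),(152,374),(82,323)]])
print('knob tri',tri(t,V(341,203),s,W(250,213)))
print('screen top L,R front corners',onz(t,*V(62,352),.17),onz(t,*V(686,285),.17),'back',onz(t,*V(40,85),.17),onz(t,*V(646,20),.17))
print('side:',onz(s,*W(62,98),.17),onz(s,*W(310,382),.17),onz(s,*W(497,300),.17),onz(s,*W(230,38),.17))
print('valve plate front corners',[onz(t,*V(*p),.006)[:2].round(4).tolist() for p in [(292,300),(424,290)]])
print('lb cap',onz(t,*V(505,165),.17),'sb cap',onz(t,*V(185,213),.12),'lb tube',onz(t,*V(495,75),.19))
print('side lb cap',onz(s,*W(330,262),.17))
```

```text
grip f,r [ 0.49780807 -0.28513188  0.145     ] [ 0.37933252 -0.20352826  0.145     ] len 0.14385967915930448 bend [ 0.57384323 -0.33389882  0.135     ]
yaw -34.5583024321462 -33.831920224658234
tri bend (array([ 0.57429725, -0.33428971,  0.1337575 ]), np.float64(0.0004654036312408391)) side tip ray z=.026 [ 0.57707566 -0.33295552  0.026     ] f (array([ 0.4975341 , -0.28470657,  0.14682341]), np.float64(8.847921456761883e-05))
base plate corners [[0.5124, -0.2548], [0.4767, -0.3082], [0.367, -0.2355], [0.4043, -0.1818]]
knob tri (array([0.64328996, 0.10896326, 0.1334879 ]), np.float64(0.003495340353853567))
screen top L,R front corners [0.52719601 0.29406582 0.17      ] [ 0.58567394 -0.13264988  0.17      ] back [0.71608052 0.32097488 0.17      ] [ 0.77483981 -0.10311427  0.17      ]
side: [0.52811367 0.29077568 0.17      ] [ 0.58687178 -0.13073262  0.17      ] [ 0.77363838 -0.11006653  0.17      ] [0.71013479 0.30875171 0.17      ]
valve plate front corners [[0.5972, 0.1511], [0.6078, 0.0498]]
lb cap [ 0.66674212 -0.00621156  0.17      ] sb cap [0.63789415 0.22104108 0.12      ] lb tube [0.72525925 0.00259342 0.19      ]
side lb cap [ 0.66315218 -0.01091834  0.17      ]
```

```bash
cat > mv.py <<'E'
from h import *
from scipy.spatial.transform import Rotation as R
def mv(x,y,z,yaw):
    s=read_state(); M=s['tcp_rot']; d=M.T@(np.array([x,y,z])-s['position'])/.3
    a=np.radians(yaw); G=np.array([[np.cos(a),np.sin(a),0],[np.sin(a),-np.cos(a),0],[0,0,-1]])
    w=np.degrees(R.from_matrix(M.T@G).as_rotvec())/45
    print(d.round(4).tolist(),w.round(4).tolist(),'rows',np.linalg.norm(d)*.3/.0417,np.linalg.norm(w)*45/7.16)
E
python3 -c "
from mv import *
mv(.42,.39,.36,146)"
```

```text
[-0.8904, -0.3915, -0.482] [-0.0025, -0.0001, 0.3255] rows 7.8100632320064545 2.0457229713863243
```

step_arm:
  steps:
    - [-0.2,-0.09,-0.2,0,0,0.1,-1]
    - [-0.3,-0.13,-0.3,0,0,0.2,-1]
    - [-0.4,-0.18,-0.4,0,0,0.325,-1]
    - [-0.5,-0.22,-0.48,0,0,0.325,-1]
    - [-0.6,-0.27,-0.48,0,0,0.325,-1]
    - [-0.7,-0.31,-0.48,0,0,0.325,-1]
    - [-0.8,-0.35,-0.48,0,0,0.325,-1]
    - [-0.89,-0.39,-0.48,0,0,0.325,-1]

```text
time_s: 0.77
position: [0.4173, 0.3935, 0.3611]
tcp_rot: [[-0.83, 0.558, 0.002], [0.558, 0.83, 0.001], [-0.001, 0.002, -1.0]]
force: [0.5, -0.1, 0.4]
opening: 0.997
grasp_force: 0.0
```

```bash
python3 -c "
from mv import *
mv(.46,.12,.36,146)"
```

```text
[-0.627, -0.6769, 0.0029] [0.0026, 0.001, 0.0012] rows 6.638103754300319 0.019284205271526984
```

step_arm:
  steps:
    - [-0.63,-0.68,0,0,0,0,-1]
    - [-0.63,-0.68,0,0,0,0,-1]
    - [-0.63,-0.68,0,0,0,0,-1]
    - [-0.63,-0.68,0,0,0,0,-1]
    - [-0.63,-0.68,0,0,0,0,-1]
    - [-0.63,-0.68,0,0,0,0,-1]
    - [-0.63,-0.68,0,0,0,0,-1]

```text
time_s: 1.35
position: [0.4586, 0.1166, 0.3596]
tcp_rot: [[-0.828, 0.56, -0.001], [0.56, 0.828, -0.001], [-0.0, -0.001, -1.0]]
force: [0.6, 0.4, 0.1]
opening: 0.995
grasp_force: 0.0
```

```bash
python3 -c "
from mv import *
mv(.456,-.12,.36,146)"
```

```text
[-0.435, -0.658, -0.0002] [-0.0019, 0.0003, -0.0019] rows 5.674733068331387 0.016921389248937883
```

step_arm:
  steps:
    - [-0.44,-0.66,0,0,0,0,-1]
    - [-0.44,-0.66,0,0,0,0,-1]
    - [-0.44,-0.66,0,0,0,0,-1]
    - [-0.44,-0.66,0,0,0,0,-1]
    - [-0.44,-0.66,0,0,0,0,-1]
    - [-0.44,-0.66,0,0,0,0,-1]

```text
time_s: 1.85
position: [0.457, -0.1213, 0.3596]
tcp_rot: [[-0.828, 0.561, -0.0], [0.561, 0.828, -0.001], [-0.0, -0.001, -1.0]]
force: [0.8, 0.7, 0.0]
opening: 0.998
grasp_force: 0.0
```

```bash
python3 -c "
from mv import *
mv(.454,-.254,.26,146)"
```

```text
[-0.2395, -0.3715, 0.3326] [-0.0013, 0.0002, -0.002] rows 3.979482103097066 0.015277574034294234
```

step_arm:
  steps:
    - [-0.24,-0.372,0.0,0,0,0,-1]
    - [-0.24,-0.372,0.0,0,0,0,-1]
    - [-0.24,-0.372,0.0,0,0,0,-1]
    - [-0.24,-0.372,0.0,0,0,0,-1]
    - [-0.24,-0.372,0.33,0,0,0,-1]
    - [-0.24,-0.372,0.33,0,0,0,-1]
    - [-0.24,-0.372,0.33,0,0,0,-1]
    - [-0.24,-0.372,0.33,0,0,0,-1]

```text
time_s: 2.52
position: [0.4519, -0.2484, 0.2562]
tcp_rot: [[-0.829, 0.559, -0.009], [0.559, 0.829, 0.008], [0.012, 0.002, -1.0]]
force: [-0.8, -0.5, 0.7]
opening: 0.999
grasp_force: 0.0
```

```bash
python3 -c "
from mv import *
mv(.454,-.254,.141,146)
c=cap('side','s2')
im=c['image'][:,:,::-1][200:320,260:420]; cv2.imwrite('pics/s2c.png',cv2.resize(im,None,fx=4,fy=4))"
```

```text
[-0.0208, -0.0123, 0.3836] [0.002, -0.0148, -0.0003] rows 2.765458467548276 0.0937718097392174
```

View pics/s2c.png

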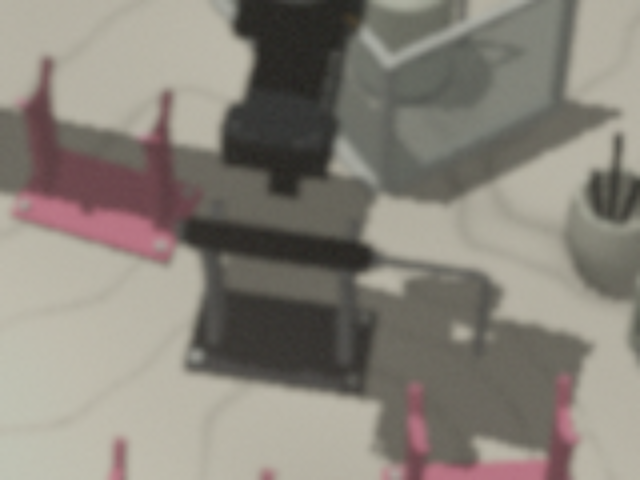

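The gripper stands above the middle of the grip, between the uprights (full-frame about x=331, y=246). Next I descend.

step_arm:
  steps:
    - [-0.01,-0.004,0.0,0,0,0,-1]
    - [-0.01,-0.004,0.1,0,0,0,-1]
    - [-0.01,-0.004,0.2,0,0,0,-1]
    - [-0.01,-0.004,0.2,0,0,0,-1]
    - [-0.01,-0.004,0.2,0,0,0,-1]

```text
time_s: 2.98
position: [0.4572, -0.2538, 0.2018]
tcp_rot: [[-0.829, 0.559, 0.0], [0.559, 0.829, -0.0], [-0.0, -0.0, -1.0]]
force: [0.1, -0.6, 0.1]
opening: 1.0
grasp_force: 0.0
```

```bash
python3 -c "
from mv import *
mv(.454,-.254,.141,146)"
```

```text
[0.0085, -0.0066, 0.2025] [-0.0001, 0.0002, 0.0009] rows 1.4591512914587617 0.005744053665555519
```

step_arm:
  steps:
    - [0.008,-0.006,0.08,0,0,0,-1]
    - [0.008,-0.006,0.15,0,0,0,-1]
    - [0.008,-0.006,0.2,0,0,0,-1]
    - [0.008,-0.006,0.2,0,0,0,-1]
    - [0.008,-0.006,0.2,0,0,0,-1]

```text
time_s: 3.4
position: [0.4551, -0.2548, 0.1427]
tcp_rot: [[-0.829, 0.559, 0.002], [0.559, 0.829, -0.002], [-0.003, -0.0, -1.0]]
force: [0.2, -0.2, 0.9]
opening: 1.002
grasp_force: 0.0
```

step_arm:
  steps:
    - [0,0,0,0,0,0,0]
    - [0,0,0,0,0,0,0.3]
    - [0,0,0,0,0,0,0.5]
    - [0,0,0,0,0,0,0.6]
    - [0,0,0,0,0,0,0.7]
    - [0,0,0,0,0,0,0.8]
    - [0,0,0,0,0,0,1]
    - [0,0,0,0,0,0,1]

```text
time_s: 4.07
position: [0.4537, -0.2537, 0.1409]
tcp_rot: [[-0.829, 0.559, -0.0], [0.559, 0.829, 0.0], [0.0, 0.0, -1.0]]
force: [-0.2, -0.5, -0.5]
opening: 0.477
grasp_force: 0.0
```

step_arm:
  steps:
    - [0,0,0,0,0,0,1]
    - [0,0,0,0,0,0,1]
    - [0,0,0,0,0,0,1]

```text
time_s: 4.32
position: [0.4537, -0.2537, 0.1409]
tcp_rot: [[-0.829, 0.559, -0.0], [0.559, 0.829, 0.0], [0.0, 0.0, -1.0]]
force: [0.6, 0.2, 0.5]
opening: 0.249
grasp_force: 0.0
```

step_arm:
  steps:
    - [0,0,0,0,0,0,1]
    - [0,0,0,0,0,0,1]
    - [0,0,0,0,0,0,1]
    - [0,0,0,0,0,0,1]

```text
time_s: 4.65
position: [0.4537, -0.2537, 0.1409]
tcp_rot: [[-0.829, 0.559, -0.0], [0.559, 0.829, 0.0], [0.0, -0.0, -1.0]]
force: [0.0, -0.1, -0.3]
opening: 0.017
grasp_force: 0.0
```

step_arm:
  steps:
    - [0,0,-0.03,0,0,0,1]
    - [0,0,-0.08,0,0,0,1]
    - [0,0,-0.15,0,0,0,1]
    - [0,0,-0.25,0,0,0,1]
    - [0,0,-0.35,0,0,0,1]
    - [0,0,-0.45,0,0,0,1]
    - [0,0,-0.55,0,0,0,1]
    - [0,0,-0.63,0,0,0,1]

```text
time_s: 5.32
position: [0.454, -0.2539, 0.3332]
tcp_rot: [[-0.829, 0.559, 0.002], [0.559, 0.829, -0.002], [-0.003, -0.0, -1.0]]
force: [0.4, 0.7, -0.0]
opening: 0.006
grasp_force: 0.0
```

```bash
python3 -c "
from mv import *
for n in('side','top'): cap(n,n+'3')
a=load('side3')['image'][130:310,280:440,::-1];b=load('top3')['image'][120:270,370:520,::-1]
o=np.zeros((540,800,3),np.uint8);o[:540,:480]=cv2.resize(a,None,fx=3,fy=3);o[:320,480:]=cv2.resize(b,(320,320));cv2.imwrite('pics/l3.png',o)
print(read_state()['position'],read_state()['opening'],read_state()['grasp_force'])"
```

```text
[ 0.45579588 -0.25542936  0.33543256] 0.0003651333290402412 0.0
```

View pics/l3.png

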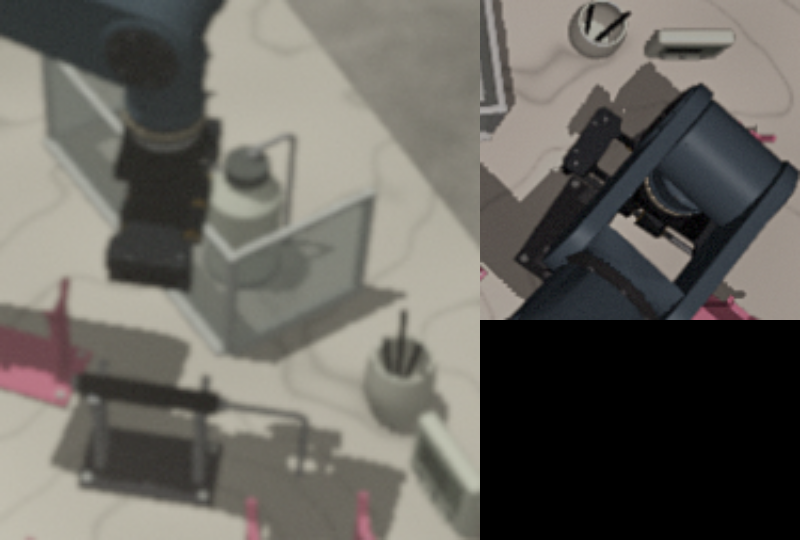

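Grasp missed: the fingers shut to 0 and the rod still lies in place (side (330,262)). I'll check where the fingertips project against the camera calibration.

```bash
python3 -c "
from mv import *
c=load('s2')
print('s2 tip proj',proj(c,[.4519,-.2484,.231]), 'seen ~',(331,247))
for sg in(1,-1): print(proj(c,np.array([.4519,-.2484,.231])+sg*.05*np.array([.559,.829,0])))
s=load('side3');p=read_state()['position'];print('side3 tip',proj(s,p-[0,0,.025]),'rod grip pt',proj(s,[.4455,-.2485,.135]))
print('top3 tip',proj(load('top3'),p-[0,0,.025]))
for f,o in(('side',0),('side3',0)):
  g=cv2.cvtColor(load(f)['image'],cv2.COLOR_RGB2HSV)[235:310,290:400,2]; print(f)
d=cv2.absdiff(load('side')['image'],load('side3')['image']).max(2)
# finger/body lowest dark pixels above rod
a=load('side3')['image'][200:250,305:360].max(2); print(a[::3,::3])
"
```

```text
s2 tip proj [334.23394943 242.07675363] seen ~ (331, 247)
[337.16943669 229.56364733]
[331.16857052 255.12629851]
side3 tip [336.40580377 225.91169996] rod grip pt [332.42773903 262.11850628]
top3 tip [437.67874134 214.13453925]
side
side3
[[183 183 176 164 144  70  47  41  43  40  42  45  41  46  47 111 145 171
  174]
 [184 185 184 170 163  82  48  46  45  45  44  44  46  47  56 116 117 116
  120]
 [186 185 186 186 161  81  57  55  57  57  57  52  48  56  94 163 117 112
  108]
 [185 186 186 185 102  56  59  58  57  58  57  55  61  67  98 154 158 114
  108]
 [185 186 186 172  60  59  55  60  58  56  61  57  56  99 128 111 157 147
  126]
 [185 187 187 160  60  58  68  57  57  57  56  64  65 109 127 116 114 166
  150]
 [185 185 186 158  47  48  47  47  50  51  54  59  56  95 124 113 115 105
   99]
 [178 179 183 178  57  46  44  46  46  44  43  44  43  93 114 107 112 105
  100]
 [184 182 179 176 146 126 111  84  61  50  43  42  48  95 113 113 116 103
   97]
 [184 184 184 185 182 180 180 179 182 179 145 146  91 103 113 114 119 103
  114]
 [183 184 184 183 185 184 185 184 185 185 178 160 159 114 111 111 109 101
  119]
 [183 183 184 185 183 184 183 185 183 183 183 176 165 147 111 110 113  99
  115]
 [133 143 170 172 183 183 182 182 181 183 181 181 165 164 144 111 110 100
  102]
 [110 106 105 106 106 113 135 141 169 173 180 180 181 159 167 129 110  99
  104]
 [106 106 107 108 107 107 106 105 105 105 111 139 172 178 159 168 120  99
  100]
 [103 108 108 106 106 108 105 104 106 104 106 100 107 174 175 159 154  98
   98]
 [103 105 105 105 106 105 106 104 105 102 103 104 108 175 178 173 146 135
  104]]
```

step_arm:
  steps:
    - [0,0,0,0,0,0,-1]
    - [0,0,0,0,0,0,-1]
    - [0,0,0,0,0,0,-1]
    - [0,0,0,0,0,0,-1]
    - [0,0,0,0,0,0,-1]
    - [0,0,0,0,0,0,-1]
    - [0,0,0,0,0,0,-1]
    - [0,0,0,0,0,0,-1]

```text
time_s: 6.08
position: [0.4537, -0.2537, 0.3297]
tcp_rot: [[-0.829, 0.559, -0.0], [0.559, 0.829, 0.0], [0.001, 0.0, -1.0]]
force: [-0.0, -0.1, -0.4]
opening: 0.522
grasp_force: 0.0
```

```bash
python3 -c "
from mv import *
s=read_state();print(s['position'],s['opening'])
a=load('side3');b=cap('side','side4');cap('top','top4')
d=cv2.absdiff(a['image'],b['image']).max(2); m=(d>40).astype(np.uint8)
n,_,st,ce=cv2.connectedComponentsWithStats(m)
for i in range(1,n):
  if st[i][4]>6: print(st[i],ce[i].round(1))
p=s['position'];y=np.array([.559,.829,0]);x=np.array([.829,-.559,0])
for k in(-.0435,-.0585):
  for dx in(-.0095,.0095): print(k,dx,proj(b,p-[0,0,.025]+y*k+x*dx).round(1))
A=a['image'][170:260,290:370,::-1];B=b['image'][170:260,290:370,::-1]
cv2.imwrite('pics/f4.png',cv2.resize(cv2.convertScaleAbs(np.hstack([A,B]),alpha=2.0),None,fx=5,fy=5,interpolation=cv2.INTER_CUBIC))
"
```

```text
[ 0.45371322 -0.25371102  0.32965234] 0.5223306275544449
[349 134   4   6   7] [350.7 136.3]
[350 186   2   4   8] [350.5 187.5]
[320 196   3   7  13] [321.4 199.1]
[345 202   4   5  14] [346.5 203.9]
[344 212   3   6  13] [344.7 214. ]
[317 224  23   5  46] [329.4 225.7]
[376 283   3   3   9] [377. 284.]
[381 283   4   4  12] [382.6 284.8]
-0.0435 -0.0095 [329.5 238.1]
-0.0435 0.0095 [336.1 239. ]
-0.0585 -0.0095 [328.5 242.1]
-0.0585 0.0095 [335.1 243.1]
```

View pics/f4.png

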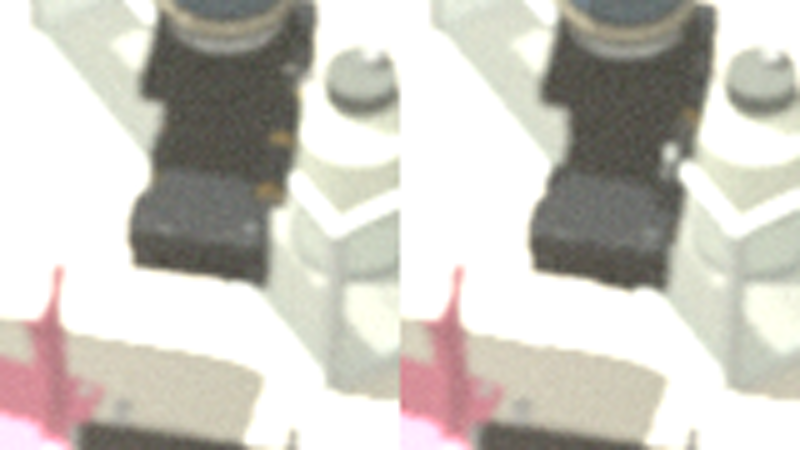

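```bash
python3 -c "
from mv import *
s=load('side4');t=load('top4');p=np.array([.4537,-.2537,.3297]);y=np.array([.559,.829,0]);x=np.array([.829,-.559,0])
for dz in(.045,.09):
 for k in(-.095,.095):
  for dx in(-.0375,.0375):
   P=p+[0,0,dz]+y*k+x*dx;print(dz,k,dx,proj(s,P).round(1),proj(t,P).round(1))
P=p+[0,0,.25]; print('flange',proj(s,P),proj(t,P))
b=t['image'][120:260,390:500,::-1]
cv2.imwrite('pics/t4.png',cv2.resize(cv2.convertScaleAbs(b,alpha=2.5,beta=20),None,fx=4,fy=4,interpolation=cv2.INTER_CUBIC))
"
```

```text
0.045 -0.095 -0.0375 [315.3 234.5] [468. 249.]
0.045 -0.095 0.0375 [343.1 238.4] [485.3 222.6]
0.045 0.095 -0.0375 [328.6 185.3] [400.8 201.6]
0.045 0.095 0.0375 [354.1 188.5] [418.7 175.7]
0.09 -0.095 -0.0375 [314.8 223.4] [473.8 248.3]
0.09 -0.095 0.0375 [343.2 227.3] [491.8 220.9]
0.09 0.095 -0.0375 [328.4 174. ] [403.9 199.1]
0.09 0.095 0.0375 [354.5 177.2] [422.5 172.2]
flange [335.42974714 154.85535589] [468.91311665 200.76745921]
```

View pics/t4.png

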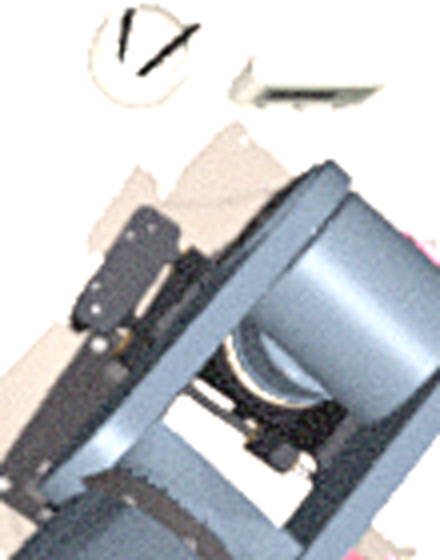

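The grip pads seem to sit about 30–45 mm higher than reported: the gripper body's lower corner is at side (316,223) against 234 predicted, and no fingertip shows below it. I'll open fully and measure the near fingertip.

step_arm:
  steps:
    - [0,0,0,0,0,0,-1]
    - [0,0,0,0,0,0,-1]
    - [0,0,0,0,0,0,-1]
    - [0,0,0,0,0,0,-1]
    - [0,0,0,0,0,0,-1]
    - [0,0,0,0,0,0,-1]
    - [0,0,0,0,0,0,-1]
    - [0,0,0,0,0,0,-1]

```text
time_s: 6.85
position: [0.4537, -0.2537, 0.3299]
tcp_rot: [[-0.829, 0.559, -0.0], [0.559, 0.829, 0.0], [0.0, -0.0, -1.0]]
force: [0.1, -0.3, 0.0]
opening: 0.997
grasp_force: 0.0
```

```bash
python3 -c "
from mv import *
s=read_state();print(s['position'],s['opening'],s['joint_positions'])
a=load('side4');b=cap('side','side5')
d=cv2.absdiff(a['image'],b['image']).max(2); m=(d>40).astype(np.uint8)
n,_,st,ce=cv2.connectedComponentsWithStats(m)
for i in range(1,n):
  if st[i][4]>6: print(st[i],ce[i].round(1))
p=s['position'];y=np.array([.559,.829,0]);x=np.array([.829,-.559,0])
for up in(0,.02,.03,.04,.05):
  print(up,[proj(b,p-[0,0,.025-up]+y*k+x*dx).round(1).tolist() for k in(-.0435,-.0585) for dx in(-.0095,.0095)])
print(b['image'][218:246:2,314:348:2].max(2))
"
```

```text
[ 0.45373448 -0.25372688  0.32990121] 0.9970867885109056 [-4.15410778e+01  1.50297285e+01  8.81366946e+01 -2.35751723e-03
  7.68375526e+01 -9.75623504e+01]
[348 191   3   5  11] [349.4 193. ]
[319 204   3   5  12] [320.1 205.8]
[345 208   2   4   8] [345.5 209.5]
[328 226   9   8  56] [331.6 230. ]
[376 283   3   5  13] [377. 285.]
[381 283   5   4  15] [383.1 284.8]
0 [[329.5, 238.0], [336.1, 238.9], [328.5, 242.1], [335.1, 243.0]]
0.02 [[329.4, 233.4], [336.1, 234.4], [328.4, 237.5], [335.1, 238.5]]
0.03 [[329.4, 231.1], [336.1, 232.1], [328.4, 235.2], [335.1, 236.1]]
0.04 [[329.3, 228.8], [336.1, 229.7], [328.3, 232.9], [335.1, 233.8]]
0.05 [[329.3, 226.4], [336.1, 227.4], [328.3, 230.5], [335.1, 231.5]]
[[157  61  47  47  49  51  54  50  55  56  61  60  61  59  53  59 112]
 [167  79  45  44  44  46  47  44  47  47  46  48  52  50  46  64 108]
 [179 100  47  50  43  43  44  43  40  44  45  45  43  44  43  77 110]
 [173 132  95  78  65  57  50  45  44  43  44  41  45  47  51  90 113]
 [183 180 172 165 161 154 138  83  42  41  43  51  54  50  59 108 112]
 [184 184 186 184 184 183 180 118  47  46  45 120 153 129  90 107 108]
 [184 183 184 184 185 185 179 118  46  41  50 125 160 168 144 114 112]
 [184 185 183 183 184 184 179 127  69  61  61 145 168 164 167 134 111]
 [184 184 183 183 183 183 184 176 169 168 153 168 180 161 166 161 130]
 [176 182 182 181 183 184 183 182 184 182 183 181 182 176 156 165 160]
 [126 143 151 142 167 171 172 180 182 181 181 182 181 180 173 158 168]
 [104 104 108 105 109 108 112 130 136 155 170 173 180 180 181 166 156]
 [106 105 106 105 105 105 105 105 106 104 106 123 139 165 178 180 165]
 [104 106 107 105 107 105 104 104 104 103 104 103 101 110 136 169 177]]
```

The fingertip bottom is at side v≈233 where the spec predicts 242, while the lateral match is exact. So the tool really stands about 40 mm above the reported z. I'll lower to a reported z of about 0.102.

step_arm:
  steps:
    - [0,0,0.13,0,0,0,-1]
    - [0,0,0.26,0,0,0,-1]
    - [0,0,0.39,0,0,0,-1]
    - [0,0,0.5,0,0,0,-1]
    - [0,0,0.58,0,0,0,-1]
    - [0,0,0.64,0,0,0,-1]
    - [0,0,0.64,0,0,0,-1]
    - [0,0,0.64,0,0,0,-1]

```text
time_s: 7.57
position: [0.4535, -0.2535, 0.1374]
tcp_rot: [[-0.829, 0.559, -0.002], [0.559, 0.829, 0.001], [0.002, 0.0, -1.0]]
force: [-0.1, 0.4, 0.1]
opening: 1.002
grasp_force: 0.0
```

step_arm:
  steps:
    - [0,0,0.06,0,0,0,-1]
    - [0,0,0.12,0,0,0,-1]
    - [0,0,0.12,0,0,0,-1]
    - [0,0,0.12,0,0,0,-1]

```text
time_s: 7.9
position: [0.4542, -0.2541, 0.1029]
tcp_rot: [[-0.829, 0.559, 0.001], [0.559, 0.829, -0.001], [-0.001, -0.0, -1.0]]
force: [-0.7, -0.5, -0.3]
opening: 1.001
grasp_force: 0.0
```

```bash
python3 -c "
from mv import *
s=read_state();print(s['position'],s['opening'],s['force'])
b=cap('side','side6');p=s['position'];y=np.array([.559,.829,0]);x=np.array([.829,-.559,0])
for up in(0,.03,.04,.05):
  print(up,[proj(b,p-[0,0,.025-up]+y*k+x*dx).round(1).tolist() for k in(-.0435,-.0585) for dx in(-.0095,.0095)])
d=cv2.absdiff(b['image'],load('side5')['image']).max(2)
print(b['image'][255:290:2,320:350:2].max(2))
"
```

```text
[ 0.45424268 -0.25410436  0.10291744] 1.0007588218452672 [-0.72898275 -0.52508361 -0.31076342]
0 [[330.3, 283.8], [336.2, 284.7], [329.4, 287.7], [335.4, 288.6]]
0.03 [[330.2, 278.4], [336.2, 279.3], [329.3, 282.3], [335.4, 283.2]]
0.04 [[330.2, 276.5], [336.2, 277.4], [329.3, 280.4], [335.4, 281.3]]
0.05 [[330.2, 274.6], [336.2, 275.5], [329.3, 278.5], [335.4, 279.5]]
[[89 86 58 44 44 41 46 37 41 38 42 58 64 89 90]
 [51 53 50 47 48 43 43 41 43 40 44 59 69 92 83]
 [50 57 54 54 55 52 52 51 47 44 48 53 60 78 79]
 [54 58 55 57 58 57 57 53 55 55 48 53 46 41 45]
 [58 56 58 58 57 55 53 57 54 54 50 48 48 46 46]
 [62 62 58 54 58 56 56 55 53 55 54 50 44 40 36]
 [61 61 66 58 57 57 55 55 60 60 56 51 52 62 52]
 [61 61 70 57 56 58 59 59 61 64 67 53 60 80 77]
 [47 48 49 49 53 49 54 57 65 58 58 49 71 77 80]
 [51 48 48 46 45 41 40 46 44 44 47 51 78 81 81]
 [64 59 55 52 48 46 44 44 45 45 45 57 86 83 79]
 [78 78 74 68 57 46 45 47 48 50 51 48 67 79 73]
 [65 70 71 60 56 49 47 46 60 73 57 54 73 81 69]
 [58 55 62 61 67 71 64 61 68 75 56 55 74 80 67]
 [60 55 57 53 56 62 59 65 63 65 55 53 71 80 63]
 [55 57 56 62 55 57 58 56 53 54 53 54 72 82 65]
 [71 64 61 69 74 66 65 63 57 57 51 55 70 83 62]
 [79 79 65 67 78 80 80 78 67 58 55 53 73 81 60]]
```

step_arm:
  steps:
    - [0,0,0,0,0,0,1]
    - [0,0,0,0,0,0,1]
    - [0,0,0,0,0,0,1]
    - [0,0,0,0,0,0,1]
    - [0,0,0,0,0,0,1]
    - [0,0,0,0,0,0,1]
    - [0,0,0,0,0,0,1]
    - [0,0,0,0,0,0,1]

```text
time_s: 8.62
position: [0.4537, -0.2537, 0.1019]
tcp_rot: [[-0.829, 0.559, -0.0], [0.559, 0.829, 0.0], [0.0, 0.0, -1.0]]
force: [0.2, 0.3, -0.0]
opening: 0.48
grasp_force: 0.0
```

step_arm:
  steps:
    - [0,0,0,0,0,0,1]
    - [0,0,0,0,0,0,1]
    - [0,0,0,0,0,0,1]
    - [0,0,0,0,0,0,1]
    - [0,0,0,0,0,0,1]
    - [0,0,0,0,0,0,1]

```text
time_s: 9.12
position: [0.4537, -0.2536, 0.1018]
tcp_rot: [[-0.829, 0.559, -0.0], [0.559, 0.829, 0.0], [0.0, 0.0, -1.0]]
force: [0.3, 1.1, -0.4]
opening: 0.22
grasp_force: 30.0
```

Gripped (opening 0.22, 30 N). Lifting straight up.

step_arm:
  steps:
    - [0,0,-0.03,0,0,0,1]
    - [0,0,-0.08,0,0,0,1]
    - [0,0,-0.15,0,0,0,1]
    - [0,0,-0.23,0,0,0,1]
    - [0,0,-0.32,0,0,0,1]
    - [0,0,-0.41,0,0,0,1]
    - [0,0,-0.5,0,0,0,1]
    - [0,0,-0.57,0,0,0,1]

```text
time_s: 9.78
position: [0.4535, -0.2538, 0.2754]
tcp_rot: [[-0.829, 0.559, 0.001], [0.559, 0.829, -0.001], [-0.001, -0.001, -1.0]]
force: [0.7, -0.9, -2.5]
opening: 0.223
grasp_force: 30.0
```

step_arm:
  steps:
    - [0,0,-0.15,0,0,0,1]
    - [0,0,-0.15,0,0,0,1]
    - [0,0,-0.15,0,0,0,1]

```text
time_s: 10.03
position: [0.4547, -0.2547, 0.321]
tcp_rot: [[-0.829, 0.559, 0.005], [0.559, 0.829, -0.005], [-0.007, -0.001, -1.0]]
force: [-0.8, 0.4, -2.7]
opening: 0.224
grasp_force: 30.0
```

```bash
python3 -c "
from mv import *
c=cap('side','side7');s=read_state();p=s['position'];print(p,s['opening'],s['grasp_force'])
u=np.array([.829,-.559,0]);g=p+[0,0,.0332]-.010*u
B=g+.155*u;print('pred bend,tip',proj(c,B),proj(c,B-[0,0,.109]))
q=proj(c,B-[0,0,.05]).astype(int)
im=c['image'][q[1]-45:q[1]+45,q[0]-55:q[0]+45,::-1];print('origin',q-[55,45])
cv2.imwrite('pics/rod7.png',cv2.resize(cv2.convertScaleAbs(im,alpha=1.5),None,fx=6,fy=6,interpolation=cv2.INTER_CUBIC))
# target
k=np.array([.643,.107]);a=np.radians(7);ex=np.array([np.cos(a),np.sin(a)]);ey=np.array([-ex[1],ex[0]])
for o in(.04,0,-.014): print(o,(k+ey*o-.145*ex).round(4))
"
```

```text
[ 0.45344036 -0.2535885   0.31860828] 0.22495280920295094 29.993227660597768
pred bend,tip [386.76291235 222.94540536] [384.03171365 247.44059771]
origin [330 189]
0.04 [0.4942 0.129 ]
0 [0.4991 0.0893]
-0.014 [0.5008 0.0754]
```

View pics/rod7.png

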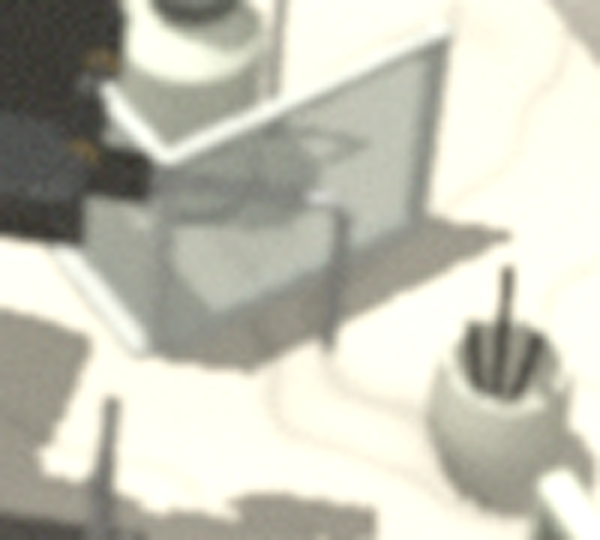

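Rod is held level: bend seen at (387,223) and tip at (384,247), matching the prediction. I'll carry it over in front of the valve.

```bash
python3 -c "
from mv import *
mv(.474,-.06,.321,166.5)"
```

```text
[0.3038, 0.5734, -0.0086] [-0.0008, 0.0014, -0.4551] rows 4.6688699965827904 2.860054477900676
```

step_arm:
  steps:
    - [0.05,0.1,0,0,0,-0.08,1]
    - [0.1,0.19,0,0,0,-0.15,1]
    - [0.15,0.285,0,0,0,-0.225,1]
    - [0.2,0.38,0,0,0,-0.3,1]
    - [0.25,0.475,0,0,0,-0.375,1]
    - [0.3,0.57,0,0,0,-0.45,1]
    - [0.3,0.57,0,0,0,-0.455,1]
    - [0.3,0.57,0,0,0,-0.455,1]

```text
time_s: 10.75
position: [0.473, -0.0596, 0.3158]
tcp_rot: [[-0.973, 0.23, -0.005], [0.23, 0.973, 0.001], [0.005, 0.0, -1.0]]
force: [-0.3, 0.3, -2.3]
opening: 0.227
grasp_force: 30.0
```

```bash
python3 -c "
from mv import *
mv(.494,.129,.321,187)"
```

```text
[0.0767, 0.628, -0.0167] [0.0015, -0.0066, -0.4514] rows 4.55329674895773 2.8375127184036946
```

step_arm:
  steps:
    - [0.013,0.105,0,0,0,-0.08,1]
    - [0.026,0.21,0,0,0,-0.15,1]
    - [0.039,0.315,0,0,0,-0.225,1]
    - [0.052,0.42,0,0,0,-0.3,1]
    - [0.065,0.525,0,0,0,-0.375,1]
    - [0.077,0.628,0,0,0,-0.45,1]
    - [0.077,0.628,0,0,0,-0.45,1]
    - [0.077,0.628,0,0,0,-0.45,1]

```text
time_s: 11.42
position: [0.4957, 0.127, 0.3164]
tcp_rot: [[-0.993, -0.118, -0.003], [-0.118, 0.993, -0.001], [0.003, -0.001, -1.0]]
force: [-0.5, -0.1, -3.0]
opening: 0.221
grasp_force: 30.0
```

```bash
python3 -c "
from mv import *
mv(.494,.129,.17,187)
c=cap('side','side8');t=cap('top','top8');s=read_state();p=s['position'];u=-s['tcp_rot'][:,0];print(p,s['opening'])
B=p+[0,0,.0332]+.145*u;print('pred bend,tip',proj(c,B),proj(c,B-[0,0,.109]),'top',proj(t,B), B)
q=proj(c,B-[0,0,.05]).astype(int);print(q-[12,12]);print(c['image'][q[1]-22:q[1]+24:2,q[0]-12:q[0]+14].max(2))
"
```

```text
[0.0034, 0.0075, 0.4879] [-0.0008, -0.0041, -0.0043] rows 3.5107374855670654 0.03760517882910245
[0.49582403 0.12565202 0.31680471] 0.22495400953587022
pred bend,tip [338.5603519  121.05813126] [338.47090449 145.53697467] top [276.60899414 132.1103345 ] [0.63984692 0.14245285 0.34963148]
[326 120]
[[171 170 170 171 173 173 174 173 173 174 174 173 174 174 175 175 176 176
  176 177 175 175 172 169 169 168]
 [171 169 170 168 173 172 173 173 175 172 173 174 174 174 173 176 175 176
  176 173 172 169 168 169 173 176]
 [169 168 167 167 169 173 171 172 173 173 173 173 173 174 173 174 175 174
  175 171 169 169 171 173 175 177]
 [169 169 166 166 167 169 171 172 172 172 172 172 174 173 173 173 173 173
  171 168 169 172 173 176 177 175]
 [169 169 166 164 165 169 171 172 171 171 170 173 173 171 173 171 168 167
  168 171 173 173 175 176 177 176]
 [168 166 165 164 166 167 169 168 166 163 160 163 166 169 168 165 163 168
  169 172 174 175 174 178 177 177]
 [166 164 162 158 157 155 149 142 136 129 118 116 123 148 162 163 163 165
  168 170 173 175 174 176 175 174]
 [148 140 133 129 127 127 130 139 148 
[... 1006 characters left out ...]
71 173 172
  172 173 173 172 172 172 173 173]
 [123 125 125 124 122 124 124 123 121 110  95  92 107 141 165 174 172 174
  172 172 174 174 174 174 173 174]
 [122 123 125 125 125 123 122 122 119 106  96  94 116 146 165 172 173 173
  173 172 173 173 173 173 173 173]
 [124 124 124 122 124 125 121 121 116 106  97 100 119 150 166 170 173 174
  173 174 172 173 173 174 171 173]
 [122 123 121 120 119 119 121 122 124 124 122 115 121 143 163 171 175 173
  173 174 174 173 174 173 172 175]
 [120 121 122 120 124 125 122 118 112 103  95  88  90 115 148 169 174 174
  175 173 174 174 172 174 173 174]
 [115 117 123 127 119 109 108 113 113 105  96  90  89 112 146 169 174 175
  173 173 173 173 173 174 172 174]]
```

step_arm:
  steps:
    - [0,0.004,0.08,0,0,0,1]
    - [0,0.007,0.18,0,0,0,1]
    - [0,0.007,0.28,0,0,0,1]
    - [0,0.007,0.38,0,0,0,1]
    - [0,0.007,0.45,0,0,0,1]
    - [0,0.007,0.49,0,0,0,1]
    - [0,0.007,0.49,0,0,0,1]
    - [0,0.007,0.49,0,0,0,1]

```text
time_s: 12.18
position: [0.4959, 0.1275, 0.1704]
tcp_rot: [[-0.993, -0.115, -0.002], [-0.115, 0.993, -0.0], [0.002, -0.0, -1.0]]
force: [-0.6, 0.7, -1.7]
opening: 0.226
grasp_force: 30.0
```

```bash
python3 -c "
from mv import *
s=read_state();p=s['position'];u=-s['tcp_rot'][:,0];print(p,s['force'],s['moment']);print(p+[0,0,.0332]+.145*u)
mv(.5008,.073,.17,187)"
```

```text
[0.49585026 0.12749988 0.17036166] [-0.58072589  0.65591129 -1.68207503] [0.01463824 0.06065199 0.03065717]
[0.63989005 0.14415699 0.20328144]
[0.0045, -0.1824, 0.0012] [-0.0002, -0.0025, -0.009] rows 1.312359343231138 0.058452047640810335
```

step_arm:
  steps:
    - [0,-0.03,0,0,0,0,1]
    - [0,-0.06,0,0,0,0,1]
    - [0,-0.08,0,0,0,0,1]
    - [0,-0.1,0,0,0,0,1]
    - [0,-0.12,0,0,0,0,1]
    - [0,-0.14,0,0,0,0,1]
    - [0,-0.16,0,0,0,0,1]
    - [0,-0.16,0,0,0,0,1]

```text
time_s: 12.85
position: [0.5018, 0.0806, 0.171]
tcp_rot: [[-0.993, -0.117, 0.0], [-0.117, 0.993, 0.0], [-0.0, 0.0, -1.0]]
force: [0.8, 2.1, -1.6]
opening: 0.224
grasp_force: 30.0
```

step_arm:
  steps:
    - [0,-0.01,0,0,0,0,1]
    - [0,-0.02,0,0,0,0,1]
    - [0,-0.03,0,0,0,0,1]
    - [0,-0.03,0,0,0,0,1]

```text
time_s: 13.18
position: [0.5023, 0.0727, 0.1707]
tcp_rot: [[-0.993, -0.118, -0.001], [-0.118, 0.993, 0.001], [0.001, 0.001, -1.0]]
force: [0.7, 4.6, -2.8]
opening: 0.225
grasp_force: 30.7
```

```bash
python3 -c "
from mv import *
s=read_state();p=s['position'];u=-s['tcp_rot'][:,0];print(p,s['force'],s['moment']);B=p+[0,0,.0332]+.145*u
c=cap('side','side9');t=cap('top','top9')
print(B,proj(t,B),proj(c,B),proj(c,B-[0,0,.109]))
g=cv2.cvtColor(c['image'],cv2.COLOR_RGB2GRAY);print(np.array2string(g[160:196:1,334:364],max_line_width=200))
k=np.array([.643,.107]);
for a in(0,-.35,-.42):
  P=[.643+.006*0+.075*np.sin(-a)*.12,.107+.075*np.sin(a),.06+.075*np.cos(a)];print(a,proj(c,P),proj(t,P))
"
```

```text
[0.50226449 0.07265243 0.17074772] [ 0.71711244  4.5741038  -2.80540787] [1.17753684 0.03976578 0.64934985]
[0.64625115 0.08976453 0.20381427] [300.91006057 144.56998133] [346.14459831 161.81588788] [345.73107304 183.78452017]
[[100  98  95 ... 170 169 169]
 [ 96  98  97 ... 170 170 170]
 [ 98 103 107 ... 170 168 170]
 ...
 [105  98  92 ...  91  90  91]
 [114 103  94 ... 113 110 108]
 [118 110  99 ... 138 131 124]]
0 [343.11216092 173.1763118 ] [295.75713968 151.34438782]
-0.35 [346.79376639 178.28677609] [304.9112055  150.88808285]
-0.42 [347.49065917 179.48173188] [306.64721515 150.89125073]
```

step_arm:
  steps:
    - [0,-0.007,0,0,0,0,1]
    - [0,-0.007,0,0,0,0,1]
    - [0,-0.007,0,0,0,0,1]
    - [0,-0.007,0,0,0,0,1]

```text
time_s: 13.62
position: [0.5026, 0.0705, 0.1708]
tcp_rot: [[-0.993, -0.118, -0.001], [-0.118, 0.993, 0.0], [0.001, 0.0, -1.0]]
force: [-1.1, 4.1, -1.4]
opening: 0.225
grasp_force: 30.9
```

step_arm:
  steps:
    - [0,0.03,0,0,0,0,1]
    - [0,0.08,0,0,0,0,1]
    - [0,0.13,0,0,0,0,1]
    - [0,0.15,0,0,0,0,1]
    - [0,0.15,0,0,0,0,1]

```text
time_s: 14.03
position: [0.4976, 0.1156, 0.1709]
tcp_rot: [[-0.993, -0.119, 0.0], [-0.119, 0.993, -0.001], [-0.0, -0.001, -1.0]]
force: [0.2, -0.0, -1.9]
opening: 0.222
grasp_force: 29.8
```

step_arm:
  steps:
    - [0,0,-0.05,0,0,0,1]
    - [0,0,-0.13,0,0,0,1]
    - [0,0,-0.23,0,0,0,1]
    - [0,0,-0.33,0,0,0,1]
    - [0,0,-0.43,0,0,0,1]
    - [0,0,-0.5,0,0,0,1]
    - [0,0,-0.5,0,0,0,1]
    - [0,0,-0.5,0,0,0,1]

```text
time_s: 14.7
position: [0.4982, 0.1142, 0.3216]
tcp_rot: [[-0.993, -0.116, 0.003], [-0.116, 0.993, -0.001], [-0.003, -0.001, -1.0]]
force: [-1.2, -0.4, -3.2]
opening: 0.226
grasp_force: 29.8
```

```bash
python3 -c "
from mv import *
s=read_state();p=s['position'];u=-s['tcp_rot'][:,0];print(p,s['force']);B=p+[0,0,.0332]+.145*u
c=cap('side','side10');t=cap('top','top10')
print('pred bend/tip',proj(c,B),proj(c,B-[0,0,.109]))
for f in('side','side10'):
  g=load(f)['image'].max(2)[162:192,332:362]; m=(g<75).astype(np.uint8); print(f); print('\n'.join(''.join('#' if v else '.' for v in r) for r in m))
q=proj(c,B-[0,0,.06]).astype(int)
g=c['image'].max(2)
for dv in(-10,-5,0,5,10): r=g[q[1]+dv,q[0]-12:q[0]+13].astype(int); print(q[1]+dv,q[0]-12,r.tolist())
"
```

```text
[0.49820659 0.11416101 0.32162215] [-1.17166487 -0.36566041 -3.2250754 ]
pred bend/tip [340.57968716 121.4534772 ] [340.40495533 146.061481  ]
side
..............................
..............................
..............................
..............................
..............................
..............................
..............................
..............................
..............................
........####..................
........#####.................
.......######.................
.......######.................
......#######.................
.......#####..................
..........##..................
..............................
..............................
....#.........................
...##.........................
..#####.......................
.##########...................
.....#######..................
......########................
......#########...............
.......####.####..............
........########........#.....
........#########.......#####.
.........########........#####
.........######...........####
side10
...............
[... 870 characters left out ...]
.......######
..........#######........#####
125 328 [131, 123, 122, 128, 139, 145, 151, 158, 163, 163, 148, 120, 106, 135, 158, 162, 162, 165, 170, 173, 172, 173, 174, 175, 175]
130 328 [161, 156, 148, 138, 127, 119, 110, 101, 94, 91, 86, 88, 104, 135, 157, 165, 168, 169, 171, 171, 171, 172, 173, 172, 172]
135 328 [119, 121, 121, 122, 123, 121, 117, 108, 98, 90, 88, 85, 104, 137, 159, 167, 170, 171, 172, 171, 171, 171, 172, 172, 171]
140 328 [123, 121, 121, 123, 122, 121, 120, 108, 95, 92, 88, 86, 108, 144, 165, 172, 173, 172, 171, 173, 172, 172, 172, 172, 173]
145 328 [123, 125, 125, 124, 125, 123, 118, 109, 96, 93, 101, 116, 137, 158, 170, 174, 173, 174, 173, 174, 174, 173, 174, 172, 175]
```

The knob moved from side (342,173) to (348,179.5), as expected for full throw. The rod still matches the prediction. I'll carry it back.

```bash
python3 -c "
from mv import *
mv(.474,-.06,.321,166.5)"
```

```text
[0.142, -0.5688, -0.0055] [-0.0011, -0.0045, 0.4488] rows 4.2177582230142745 2.821054407023948
```

step_arm:
  steps:
    - [0.024,-0.095,0,0,0,0.08,1]
    - [0.047,-0.19,0,0,0,0.15,1]
    - [0.071,-0.285,0,0,0,0.225,1]
    - [0.095,-0.38,0,0,0,0.3,1]
    - [0.118,-0.475,0,0,0,0.375,1]
    - [0.142,-0.569,0,0,0,0.449,1]
    - [0.142,-0.569,0,0,0,0.449,1]
    - [0.142,-0.569,0,0,0,0.449,1]

```text
time_s: 15.47
position: [0.4742, -0.0605, 0.3189]
tcp_rot: [[-0.972, 0.236, -0.004], [0.236, 0.972, 0.002], [0.005, 0.001, -1.0]]
force: [-0.2, 0.3, -2.5]
opening: 0.221
grasp_force: 29.8
```

```bash
python3 -c "
from mv import *
mv(.4537,-.2537,.321,146)"
```

```text
[-0.0855, -0.6418, -0.0079] [-0.0002, -0.0059, 0.4524] rows 4.658435658983481 2.8432771683483593
```

step_arm:
  steps:
    - [-0.014,-0.107,0,0,0,0.08,1]
    - [-0.028,-0.21,0,0,0,0.15,1]
    - [-0.043,-0.32,0,0,0,0.225,1]
    - [-0.057,-0.43,0,0,0,0.3,1]
    - [-0.071,-0.535,0,0,0,0.375,1]
    - [-0.086,-0.642,0,0,0,0.452,1]
    - [-0.086,-0.642,0,0,0,0.452,1]
    - [-0.086,-0.642,0,0,0,0.452,1]

```text
time_s: 16.13
position: [0.4554, -0.2528, 0.3194]
tcp_rot: [[-0.83, 0.557, -0.002], [0.557, 0.83, 0.003], [0.003, 0.001, -1.0]]
force: [0.1, -0.2, -2.4]
opening: 0.224
grasp_force: 29.8
```

step_arm:
  steps:
    - [0,0,0,0,0,0,1]
    - [0,0,0,0,0,0,1]

```text
time_s: 16.3
position: [0.4555, -0.2508, 0.3201]
tcp_rot: [[-0.832, 0.554, -0.001], [0.554, 0.832, 0.002], [0.002, 0.001, -1.0]]
force: [-0.9, 1.2, -2.9]
opening: 0.225
grasp_force: 29.8
```

```bash
python3 -c "
from mv import *
c=cap('side','side11')
mv(.4537,-.2537,.102,146)
d=cv2.absdiff(c['image'],load('side7')['image']).max(2)
for f in('side7','side11'):
  g=load(f)['image'].max(2)[:, :]
  for v in(226,232,238,244): print(f,v,g[v,374:398].tolist())
u=-read_state()['tcp_rot'][:,0];p=read_state()['position'];B=p+[0,0,.0332]+.145*u;print(p,proj(c,B),proj(c,B-[0,0,.109]))
"
```

```text
[-0.001, -0.0119, 0.7281] [0.0008, -0.002, 0.0076] rows 5.238786952858345 0.0498271723688461
side7 226 [105, 107, 106, 109, 114, 123, 127, 128, 131, 130, 126, 112, 93, 91, 108, 121, 130, 127, 130, 127, 126, 122, 116, 109]
side7 232 [125, 128, 128, 129, 128, 127, 128, 127, 125, 122, 110, 94, 87, 91, 94, 97, 97, 96, 98, 101, 106, 105, 106, 106]
side7 238 [101, 100, 96, 96, 97, 95, 98, 93, 93, 89, 88, 82, 91, 97, 104, 106, 107, 108, 110, 112, 122, 140, 163, 170]
side7 244 [96, 98, 101, 103, 100, 101, 98, 99, 101, 93, 88, 106, 142, 168, 180, 183, 182, 182, 183, 183, 184, 185, 184, 184]
side11 226 [104, 106, 105, 106, 115, 122, 126, 129, 130, 131, 124, 107, 92, 96, 116, 126, 129, 129, 129, 128, 124, 123, 114, 107]
side11 232 [125, 128, 128, 129, 128, 127, 128, 127, 125, 119, 105, 91, 87, 88, 97, 96, 98, 97, 99, 100, 105, 105, 108, 107]
side11 238 [101, 101, 99, 97, 95, 98, 96, 95, 90, 93, 83, 87, 89, 99, 104, 106, 106, 107, 108, 111, 120, 142, 160, 172]
side11 244 [96, 98, 101, 103, 101, 101, 102, 100, 100, 100, 103, 124, 153, 175, 181, 183, 185, 183, 183, 183, 183, 183, 184, 182]
[ 0.45565294 -0.25087723  0.32043045] [387.09789202 221.42988988] [384.35438694 245.98023908]
```

step_arm:
  steps:
    - [-0.001,-0.011,0.1,0,0,0.007,1]
    - [-0.001,-0.011,0.2,0,0,0.007,1]
    - [-0.001,-0.011,0.3,0,0,0.007,1]
    - [-0.001,-0.011,0.4,0,0,0.007,1]
    - [-0.001,-0.011,0.48,0,0,0.007,1]
    - [-0.001,-0.011,0.53,0,0,0.007,1]
    - [-0.001,-0.011,0.53,0,0,0.007,1]
    - [-0.001,-0.011,0.53,0,0,0.007,1]

```text
time_s: 17.02
position: [0.4541, -0.2545, 0.1616]
tcp_rot: [[-0.829, 0.559, -0.001], [0.559, 0.829, 0.001], [0.002, 0.0, -1.0]]
force: [-0.0, 0.1, -2.4]
opening: 0.225
grasp_force: 29.8
```

```bash
python3 -c "
from mv import *
mv(.4537,-.2537,.102,146)"
```

```text
[0.0023, 0.0014, 0.1988] [0.0004, -0.0021, -0.0004] rows 1.4302537211180006 0.013874196653427448
```

step_arm:
  steps:
    - [0.002,0.001,0.05,0,0,0,1]
    - [0.002,0.001,0.1,0,0,0,1]
    - [0.002,0.001,0.14,0,0,0,1]
    - [0.002,0.001,0.17,0,0,0,1]
    - [0.002,0.001,0.19,0,0,0,1]
    - [0.002,0.001,0.198,0,0,0,1]
    - [0.002,0.001,0.198,0,0,0,1]
    - [0.002,0.001,0.198,0,0,0,1]

```text
time_s: 17.68
position: [0.4543, -0.2551, 0.1032]
tcp_rot: [[-0.828, 0.561, 0.001], [0.561, 0.828, -0.0], [-0.001, 0.0, -1.0]]
force: [1.2, 0.9, -2.1]
opening: 0.225
grasp_force: 29.9
```

```bash
python3 -c "
from mv import *
s=read_state();print(s['position'],s['force'],s['moment']);mv(.4537,-.2537,.102,146)"
```

```text
[ 0.45433731 -0.25512659  0.10320029] [ 1.21248995  0.91533061 -2.06259409] [ 0.23344534 -0.08476742 -0.14717352]
[0.0044, 0.0027, 0.004] [0.0006, 0.0016, -0.0031] rows 0.047249074098690454 0.021967738671711902
```

Almost seated, still carrying its weight, so about 1 mm more and then release.

step_arm:
  steps:
    - [0.003,0.002,0.004,0,0,0,1]
    - [0.003,0.002,0.004,0,0,0,1]
    - [0.003,0.002,0.004,0,0,0,0.5]
    - [0.003,0.002,0.004,0,0,0,0.4]
    - [0.003,0.002,0.004,0,0,0,0.2]
    - [0.003,0.002,0.004,0,0,0,0]
    - [0.003,0.002,0.004,0,0,0,-1]
    - [0.003,0.002,0.004,0,0,0,-1]

```text
time_s: 18.35
position: [0.4532, -0.2542, 0.1013]
tcp_rot: [[-0.828, 0.561, -0.0], [0.561, 0.828, -0.0], [0.0, -0.0, -1.0]]
force: [-0.2, -0.9, -1.0]
opening: 0.519
grasp_force: 0.0
```

step_arm:
  steps:
    - [0,0,0,0,0,0,-1]
    - [0,0,0,0,0,0,-1]
    - [0,0,0,0,0,0,-1]
    - [0,0,0,0,0,0,-1]
    - [0,0,0,0,0,0,-1]
    - [0,0,0,0,0,0,-1]
    - [0,0,0,0,0,0,-1]
    - [0,0,0,0,0,0,-1]

```text
time_s: 19.02
position: [0.4533, -0.2541, 0.1013]
tcp_rot: [[-0.828, 0.561, 0.0], [0.561, 0.828, 0.0], [0.0, 0.0, -1.0]]
force: [0.9, 0.1, 0.0]
opening: 0.989
grasp_force: 0.0
```

step_arm:
  steps:
    - [0,0,0,0,0,0,-1]
    - [0,0,0,0,0,0,-1]
    - [0,0,-0.05,0,0,0,-1]
    - [0,0,-0.13,0,0,0,-1]
    - [0,0,-0.23,0,0,0,-1]
    - [0,0,-0.34,0,0,0,-1]
    - [0,0,-0.45,0,0,0,-1]
    - [0,0,-0.56,0,0,0,-1]

```text
time_s: 19.68
position: [0.4529, -0.2538, 0.2708]
tcp_rot: [[-0.828, 0.561, -0.0], [0.561, 0.828, 0.0], [0.001, 0.0, -1.0]]
force: [0.6, -0.2, -0.7]
opening: 0.995
grasp_force: 0.0
```

step_arm:
  steps:
    - [0,0.1,-0.1,0,0,0,-1]
    - [0,0.2,-0.2,0,0,0,-1]
    - [0,0.3,-0.2,0,0,0,-1]
    - [0,0.4,-0.2,0,0,0,-1]
    - [0,0.5,-0.2,0,0,0,-1]
    - [0,0.5,-0.2,0,0,0,-1]

```text
time_s: 20.18
position: [0.5395, -0.1257, 0.3296]
tcp_rot: [[-0.831, 0.557, 0.002], [0.557, 0.831, 0.002], [-0.001, 0.003, -1.0]]
force: [0.0, -0.4, -0.9]
opening: 1.001
grasp_force: 0.0
```

```bash
python3 -c "
from mv import *
s=read_state();print(s['position'],s['opening'],s['time_s'])
c=cap('side','side12');a=load('side');
for f in('side','side12'):
  g=load(f)['image'].max(2); print(f)
  print('\n'.join(''.join('#' if v<75 else ('+' if v<120 else '.') for v in r) for r in g[250:294:2,300:390]))
g=c['image'].max(2)[170:192,340:356];print('\n'.join(''.join('#' if v<75 else '.' for v in r) for r in g))
"
```

```text
[ 0.53950764 -0.12568079  0.32959764] 1.0012286254696552 20.1833
side
++++..................................................................++..................
+++++++++....++++.........................................................................
++++++++#++++++++.........................................................................
+++...+##########++++++...................................................................
....++########################+++++++...........+.........................................
....+++#####################################++++#++.......................................
.........++++#######################################++....................................
...........+++++........++++++######################++....................................
...........+++++.....................++++++#########+++...................................
...........+++++...............................++++.......................................
...........+++++.............................++++...............................++........
...........+++#++............
[... 2654 characters left out ...]
########++#####++....+++...................+.........
...........+++++++++++#####+#################+++####+++++++++.............................
.......+++++++++++++++++####++++++++++++#+##+++#####+++++++++++...........................
.......++++++++++++++++++#+++++++++++++++++++++++++++++++++++++++++++.....................
##########......
##########......
#############...
#############...
#############...
#############...
#############...
#############...
#############...
#############...
#############...
#############...
############....
############....
############....
############....
###########.....
#########.......
########........
########........
########........
########........
```

The rod is back within about 1 px of where it lay, and the gripper is open and clear.

```bash
python3 -c "
from rig import *
print(read_state()['qvel'].round(2)); print(hand_in())"
```

```text
[-2.94 -0.12  1.01 -1.97  0.08 -0.92]
the job is handed in; nothing more can be done
None
```

The lever is thrown fully to the large bottle's side and the rod is back on its rest within about 3 mm of where it lay; the job is handed in at about 20 s of the 51 s, but the hand-in returned no verdict.

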